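# Line up the counter parcels by height

## Robot

A 7-joint arm with a two-finger parallel gripper is mounted at the origin on the work surface. World frame = base frame: x ahead of the robot, y to its left, z up, the work surface at z = 0. Lengths are in m, angles in rad, forces in N, time in s.
With the tool pointing down it reaches from about 0.4 to 0.925 m from the base axis. Payload 4.1 kg.
Tool frame: the origin (TCP) lies on the centre line of the jaws, within the pads' length; the fingertips stand 14 mm ahead of it and the grasp point (between the pads) lies 5 mm behind it; z points along the fingers, y is the line along which they close (so a half turn about z gives the same grasp; the last joint's range is limited). The gripper opens to 85 mm and grips with 20 to 120 N. Pads are 22 mm wide; open, the fingers measure 114 mm over their backs; the gripper's body (76 mm by 85 mm) begins 54 mm behind the grasp point. The pads swing forward as they close: fully open they stand 13 mm farther back than shut.
Start: joints at [1.09, 0.398, 0.045, 1.537, -0.019, 1.207, -0.051], TCP at [0.242, -0.603, 0.215] pointing down, gripper open.
Joint ranges: [-2.82, 2.82], [-0.49, 2.23], [-1.37, 1.46], [0, 2.46], [-1.36, 4.5], [0.23, 2], [-2.94, 2.94]. Speed limits (rad/s): [2.57, 2.57, 3.14, 3.14, 3.14, 3.14, 3.14].

## Interface

Orientations are given as a 3x3 rotation matrix whose columns are the frame's x, y, z axes.
In Python, from cell import * gives the robot as it stands.
- The arm moves only by the tool apply_moves, never from a script. Its argument "commands" is a list that holds one entry, the list of rows, each a list of 4 numbers: the shift along the tool's x, y, z in m, then the turn about the tool's z in rad. A call has 1 to 8 rows; each row is the pose to reach, as a shift and turn from the pose commanded when the call began, along the tool's axes at that moment; what a row does not reach only later rows make up. A row lasts 1/8 s, in which the tool goes at most 62.5 mm and 10.7 degrees, less where a joint would pass 70% of its speed; a pose out of reach is approached as far as the arm can. A call with a gripper value outside its range is refused whole. "gripper" is the opening, from 0 (shut) to 1 (fully open), set as the call begins (left out, the last holds). The fingers move at their own pace and stop on an object; the grip force is fixed at half the most. Time passes only in rows, so rows that repeat a pose let the fingers close. It gives the time, the measured TCP pose, the force, the opening and the grip force at its end, in the units of the state.
- observe(): the state, without advancing time (a new reading comes with each control period).
- get_image(name): name is "scene" or "side" or "wrist"; returns a dict with "img" (384x512x3 uint8, blue, green, red), "fx", "fy", "cx", "cy" (pixels), "dist" ([k1, k2, p1, p2, k3] as OpenCV has them; the pictures are not rectified), "T" (4x4, takes a point from camera to world coordinates). Camera axes: x right, y up, looking along -z (the intrinsics and any distortion apply to the point x, -y, -z); pixel columns grow to the right and rows downward; lengths in m; the calibration is good to about 2 mm. A picture is of the moment at which its call begins. There is no depth.
- hand_in(): hands the job in; it is judged then, once.
Trained networks look in a picture, given as the dict that the camera call returned (one of the last four; its "shot" number tells which), for a name from the list of things; names that differ only in an ending like _2 or _b are one class to them, and where a whole thing is asked for, a point or a joint stands for the part that bears it (a point fixed in the world has none). Each returns a list of dicts, best first, with "p" (0 to 1); they miss things now and then, are a little off and sometimes report something else, mostly with a low value. They report only what shows in the picture. A call takes as long as a camera call. They do not tell look-alikes from the thing itself.
- find_in(target, picture): "pixel" ([row, column] in pixels, amid what is visible of it).
- regions_of(target, picture): "pixels" (384x512 bool, what is visible of it) and "pixel" ([row, column] in pixels, amid what is visible of it).
- tip_of(target, picture): "pixel" ([row, column] in pixels: a listed point, or the origin of a listed thing).
The state is a dict: "clock": time; "qpos": joint angles; "dq": joint speeds; "tau": joint torques, N m; "tool_pos": TCP position; "tool_rot": TCP orientation; "contact_force": force on the tool from outside, world axes, zero at the start; "ft_torque": the same for the moment, N m; "gripper_width": opening from 0.0 (shut) to 1.0 (fully open); "grasp_force": force on a finger pad.
Only numpy, scipy, OpenCV 4.12 (cv2) and the standard library are available. Lean on these libraries where they do the work, as an engineer would, in place of code of your own. Each camera call takes 0.05 s, during which the arm holds its last target. There are 200 camera calls.

## Task

Line up the four small parcels by height on the dispatch board, one in the middle of each dark-framed mark: the tallest at the end with the black bookend, then each next lower one in turn, so that the flat packet ends at the other end. Stand them upright with their long sides along the row, and never tip one over. The flat packet is stuck half under the postal scale: draw it out level, without shifting or tilting the scale.

Things in the scene. Friction and masses are not known exactly. Their poses are not given: they have to be found in the camera images.
- tall_centre (a point): The tallest parcel, a brown cardboard carton with a tape strip along its top and a label on one side; 56 x 70 x 90 mm (its own x, y, z). The point is its centre, 45 mm above its underside; z is up, y along its long side. Upright at every start, standing loose on the table.
- middle_centre (a point): The second tallest parcel, a brown cardboard carton with a tape strip along its top and a small label beside it; 56 x 70 x 60 mm (its own x, y, z). The point is its centre, 30 mm above its underside; z is up, y along its long side. Upright at every start, standing loose on the table.
- low_centre (a point): The low parcel, a brown cardboard carton with one large white label on top; 56 x 70 x 30 mm (its own x, y, z). The point is its centre, 15 mm above its underside; z is up, y along its long side. Upright at every start, standing loose on the table.
- flat_centre (a point): The flat packet, a stiff brown cardboard packet with a white label near one end; 56 x 88 x 12 mm (its own x, y, z). The point is its centre, 6 mm above its underside; z is up, y along its long side. At the start it lies on the table half under the scale: its y axis points out from under the scale (along the scale's +y, within about 0.1 rad), and 50 to 58 mm of its +y end, about, stick out.
- scale: Postal scale, loose and standing on four rubber feet, must stay put: steel platform 160 x 160 mm, top 40 mm above the table, black case 150 x 150 mm below it. Its underside is 14 mm above the table (2 mm above the flat packet); the feet, 20 mm across, stand 62 mm either way from its centre, so packet and feet are at least 10 mm apart. Origin on the table under its centre; the packet sticks out on its +y side.
- bookend: Black upright bookend, fixed at one end of the dispatch board (left or right, it varies): a plate 100 x 3 x 110 mm standing across the board. It marks the tallest parcel's end. Origin at the centre of its foot, on the board, 65 mm from the centre of the nearest mark. At the board's other end there is a wooden strip 12 mm high.
- mark_1: Mark 1 of 4, counted from the robot's left (+y): a dark grey rectangular frame 76 x 90 mm painted on the fixed wooden dispatch board (120 x 456 mm, 20 mm thick). Origin at its centre on the board's surface, 20 mm above the table; y runs along the row (to the robot's left), z up. Marks are 98 mm apart.
- mark_2: Mark 2 of 4, counted from the robot's left (+y): a dark grey rectangular frame 76 x 90 mm painted on the fixed wooden dispatch board (120 x 456 mm, 20 mm thick). Origin at its centre on the board's surface, 20 mm above the table; y runs along the row (to the robot's left), z up. Marks are 98 mm apart.
- mark_3: Mark 3 of 4, counted from the robot's left (+y): a dark grey rectangular frame 76 x 90 mm painted on the fixed wooden dispatch board (120 x 456 mm, 20 mm thick). Origin at its centre on the board's surface, 20 mm above the table; y runs along the row (to the robot's left), z up. Marks are 98 mm apart.
- mark_4: Mark 4 of 4, counted from the robot's left (+y): a dark grey rectangular frame 76 x 90 mm painted on the fixed wooden dispatch board (120 x 456 mm, 20 mm thick). Origin at its centre on the board's surface, 20 mm above the table; y runs along the row (to the robot's left), z up. Marks are 98 mm apart.
Things that resemble listed ones, but are neither listed nor needed, are in the scene too. What is shaped like the part that bears low_centre but blue, red or yellow is not meant.

How it is judged:
At the end, for the whole second after the job is handed in: Tallest on the mark by the bookend, then second tallest, low, and flat packet on the farthest: each at rest on the board, within 15 mm of its mark's centre, long side along the row within 0.2 rad, upright within 0.1 rad, height within 5 mm (((horizontal distance between bookend and mark_1 below 0.1 m and (horizontal distance between tall_centre and mark_1 below 0.015 m and angle between the y axis of tall_centre and the y axis of mark_1, either way round below 0.2 rad and angle between tall_centre's own z axis and vertical below 0.1 rad and height (world z) of tall_centre between 0.06 and 0.07 m and linear speed of tall below 0.02 m/s) and (horizontal distance between middle_centre and mark_2 below 0.015 m and angle between the y axis of middle_centre and the y axis of mark_2, either way round below 0.2 rad and angle between middle_centre's own z axis and vertical below 0.1 rad and height (world z) of middle_centre between 0.045 and 0.055 m and linear speed of middle below 0.02 m/s) and (horizontal distance between low_centre and mark_3 below 0.015 m and angle between the y axis of low_centre and the y axis of mark_3, either way round below 0.2 rad and angle between low_centre's own z axis and vertical below 0.1 rad and height (world z) of low_centre between 0.03 and 0.04 m and linear speed of low below 0.02 m/s) and (horizontal distance between flat_centre and mark_4 below 0.015 m and angle between the y axis of flat_centre and the y axis of mark_4, either way round below 0.2 rad and angle between flat_centre's own z axis and vertical below 0.1 rad and height (world z) of flat_centre between 0.021 and 0.031 m and linear speed of flat below 0.02 m/s)) or (horizontal distance between bookend and mark_4 below 0.1 m and (horizontal distance between tall_centre and mark_4 below 0.015 m and angle between the y axis of tall_centre and the y axis of mark_4, either way round below 0.2 rad and angle between tall_centre's own z axis and vertical below 0.1 rad and height (world z) of tall_centre between 0.06 and 0.07 m and linear speed of tall below 0.02 m/s) and (horizontal distance between middle_centre and mark_3 below 0.015 m and angle between the y axis of middle_centre and the y axis of mark_3, either way round below 0.2 rad and angle between middle_centre's own z axis and vertical below 0.1 rad and height (world z) of middle_centre between 0.045 and 0.055 m and linear speed of middle below 0.02 m/s) and (horizontal distance between low_centre and mark_2 below 0.015 m and angle between the y axis of low_centre and the y axis of mark_2, either way round below 0.2 rad and angle between low_centre's own z axis and vertical below 0.1 rad and height (world z) of low_centre between 0.03 and 0.04 m and linear speed of low below 0.02 m/s) and (horizontal distance between flat_centre and mark_1 below 0.015 m and angle between the y axis of flat_centre and the y axis of mark_1, either way round below 0.2 rad and angle between flat_centre's own z axis and vertical below 0.1 rad and height (world z) of flat_centre between 0.021 and 0.031 m and linear speed of flat below 0.02 m/s)))); the robot touches nothing.
It fails at once if the scale is shifted by more than 10 mm or tilted by more than 0.06 rad (distance of scale from where it was at the start of the episode above 0.01 m or angle between scale's own z axis and vertical above 0.06 rad).
It fails at once if a parcel is tipped over (leans more than 0.6 rad) (angle between any of tall_centre, middle_centre, low_centre, flat_centre's own z axis and vertical above 0.6 rad).
It also fails if it takes over 93 s, if anything falls off the work surface, if the arm or the gripper's body presses on something with over 40 N, if the wrist force passes 120 N, or if a joint passes its speed limit or range.

## Working session

There is one attempt and no reset: what is moved stays moved. The work goes in short steps, Python scripts to look and compute and a tool call to move; the robot and the scene stay as the last step left them, time stands still between calls to the robot, and variables do not carry over. Pictures are saved under pics/ and viewed, at most 14 in all, crops included, and the job is handed in when it is done.

Besides the shell and the picture viewer there is one more tool, called after ">>>" by a JSON object that holds its "api" and its "payload". apply_moves: Moves the arm, as the interface text tells. Its arguments: {"type":"object","properties":{"commands":{"type":"array","items":{"type":"array","items":{"type":"array","items":{"type":"number"}}}},"gripper":{"type":"number"}},"required":["commands"]}

```bash
mkdir -p pics
cat > h.py <<'E'
from cell import *
import numpy as np, cv2
def ray(pic,px):
    K=np.array([[pic["fx"],0,pic["cx"]],[0,pic["fy"],pic["cy"]],[0,0,1.]])
    u=cv2.undistortPoints(np.array([[[px[1],px[0]]]],float),K,np.array(pic["dist"],float))[0,0]
    T=np.array(pic["T"]); return T[:3,3],T[:3,:3]@np.array([u[0],-u[1],-1.])
def at(pic,px,z):
    o,d=ray(pic,px); return o+d*(z-o[2])/d[2]
def proj(pic,P):
    K=np.array([[pic["fx"],0,pic["cx"]],[0,pic["fy"],pic["cy"]],[0,0,1.]])
    T=np.array(pic["T"]); c=(np.atleast_2d(P)-T[:3,3])@T[:3,:3]; c=c*[1,-1,-1]
    return cv2.projectPoints(c,np.zeros(3),np.zeros(3),K,np.array(pic["dist"],float))[0][:,0]
E
python3 - <<'E'
from h import *
s=observe();print(s["clock"],np.round(s["tool_pos"],3),np.round(s["tool_rot"],2).tolist())
Z=dict(tall_centre=.045,middle_centre=.03,low_centre=.015,flat_centre=.006,scale=0,bookend=.02,mark_1=.02,mark_2=.02,mark_3=.02,mark_4=.02)
for n in ("scene","side"):
    p=get_image(n); cv2.imwrite(f"pics/{n}0.png",p["img"]); print(n,np.round(p["T"],3)[:3,3])
    for t,z in Z.items():
        for d in tip_of(t,p)[:4]: print(t,round(d["p"],2),np.round(d["pixel"]),np.round(at(p,d["pixel"],z)[:2],3))
E
```

```text
0.0 [ 0.242 -0.603  0.214] [[0.93, 0.37, -0.0], [0.37, -0.93, 0.0], [-0.0, -0.0, -1.0]]
scene [1.202 0.138 1.271]
tall_centre 0.59 [202. 309.] [0.456 0.155]
middle_centre 0.69 [221. 339.] [0.487 0.257]
low_centre 0.92 [188. 342.] [0.357 0.25 ]
low_centre 0.85 [263. 370.] [0.595 0.364]
low_centre 0.6 [194. 382.] [0.349 0.376]
low_centre 0.57 [223. 373.] [0.462 0.361]
flat_centre 0.56 [173. 156.] [ 0.443 -0.346]
scale 0.93 [169. 131.] [ 0.445 -0.434]
bookend 0.83 [264. 314.] [0.64  0.207]
mark_1 0.88 [245. 227.] [ 0.642 -0.053]
mark_1 0.72 [243. 194.] [ 0.661 -0.149]
mark_1 0.64 [263. 293.] [0.652 0.148]
mark_2 0.88 [245. 227.] [ 0.642 -0.053]
mark_2 0.72 [243. 194.] [ 0.661 -0.149]
mark_2 0.64 [263. 293.] [0.652 0.148]
mark_3 0.88 [245. 227.] [ 0.642 -0.053]
mark_3 0.72 [243. 194.] [ 0.661 -0.149]
mark_3 0.64 [263. 293.] [0.652 0.148]
mark_4 0.88 [245. 227.] [ 0.642 -0.053]
mark_4 0.72 [243. 194.] [ 0.661 -0.149]
mark_4 0.64 [263. 293.] [0.652 0.148]
side [0.206 0.883 0.706]
tall_centre 0.75 [248. 248.] [0.461 0.153]
tall_centre 0.31 [238. 184.] [0.626 0.174]
middle_centre 0.7 [280. 2
[... 236 characters left out ...]
cale 0.58 [163. 308.] [ 0.438 -0.408]
bookend 0.87 [254. 171.] [0.643 0.215]
mark_1 0.93 [181. 225.] [ 0.649 -0.155]
mark_1 0.74 [235. 183.] [0.651 0.135]
mark_1 0.73 [196. 209.] [ 0.662 -0.056]
mark_1 0.57 [216. 196.] [0.657 0.046]
mark_2 0.93 [181. 225.] [ 0.649 -0.155]
mark_2 0.74 [235. 183.] [0.651 0.135]
mark_2 0.73 [196. 209.] [ 0.662 -0.056]
mark_2 0.57 [216. 196.] [0.657 0.046]
mark_3 0.93 [181. 225.] [ 0.649 -0.155]
mark_3 0.74 [235. 183.] [0.651 0.135]
mark_3 0.73 [196. 209.] [ 0.662 -0.056]
mark_3 0.57 [216. 196.] [0.657 0.046]
mark_4 0.93 [181. 225.] [ 0.649 -0.155]
mark_4 0.74 [235. 183.] [0.651 0.135]
mark_4 0.73 [196. 209.] [ 0.662 -0.056]
mark_4 0.57 [216. 196.] [0.657 0.046]
```

View pics/scene0.png

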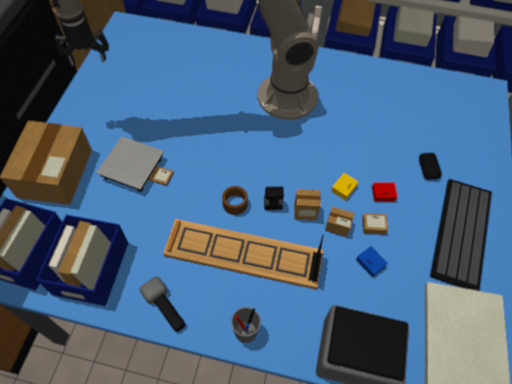

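View pics/side0.png

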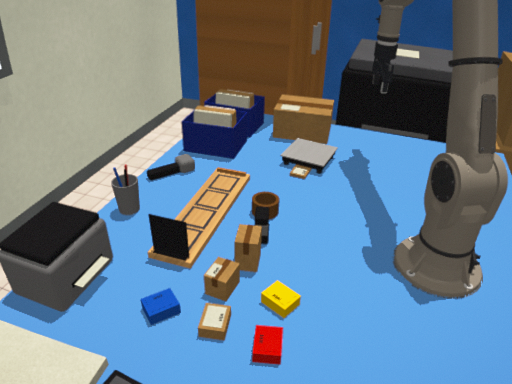

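The scene view shows the bookend at the robot's left (260,318), so tall goes to mark_1 and flat to mark_4. Tall is at about (206,307), middle at (222,340) and the brown low parcel at (223,374). The packet, at (175,162), sticks out from under the scale at (164,132). Next I fit the poses by silhouette.

```bash
cat > fit.py <<'E'
from h import *
from scipy.optimize import minimize
def box(x,y,a,dx,dy,z0,z1):
    c,s=np.cos(a),np.sin(a)
    return np.array([[x+c*i*dx/2-s*j*dy/2,y+s*i*dx/2+c*j*dy/2,z] for i in(-1,1) for j in(-1,1) for z in(z0,z1)])
def edge(pic,P):
    h=cv2.convexHull(proj(pic,P).astype(np.float32)); return h
def fitbox(views,x0,dims):
    """views: list of (pic,mask); soft IoU at 4x supersampling"""
    S=4; data=[]
    for p,m in views:
        r,c=np.where(m); r0,r1,c0,c1=r.min()-8,r.max()+9,c.min()-8,c.max()+9
        data.append((p,cv2.resize(m[r0:r1,c0:c1].astype(np.uint8),None,fx=S,fy=S,interpolation=cv2.INTER_NEAREST),r0,c0))
    def cost(q):
        t=0
        for p,m,r0,c0 in data:
            h=(edge(p,box(*q,*dims))-[c0-.5,r0-.5])*S*16
            im=np.zeros_like(m); cv2.fillConvexPoly(im,np.round(h).astype(np.int32),1,shift=4)
            t+=(im!=m).sum()/m.sum()
        return t
    best=None
    for a in np.arange(0,np.pi,np.pi/12):
        r=minimize(cost,[*x0,a],method="Nelder-Mead",options=dict(initial_simplex=[[*x0,a],[x0[0]+.008,x0[1],a],[x0[0],x0[1]+.008,a],[*x0,a+.15]],xatol=1e-4,fatol=1e-4))
        if best is None or r.fun<best.fun: best=r
    return best.x,best.fun
E
python3 - <<'E'
from fit import *
P={n:get_image(n) for n in("scene","side")}
obj=dict(tall_centre=((.458,.154),(.056,.07,0,.09)),middle_centre=((.487,.26),(.056,.07,0,.06)),low_centre=((.462,.361),(.056,.07,0,.03)))
for t,(x0,dims) in obj.items():
    V=[]
    for n,p in P.items():
        e=proj(p,[[*x0,dims[3]/2]])[0]
        R=[r for r in regions_of(t,p) if np.hypot(r["pixel"][1]-e[0],r["pixel"][0]-e[1])<13]
        if R: V.append((p,np.array(R[0]["pixels"]).astype(bool)))
    print(t,len(V))
    if V: print(*[ [np.round(v,3) for v in fitbox([w],x0,dims)] for w in V],np.round(fitbox(V,x0,dims)[0],3))
for n,p in P.items():
    for t in("scale","flat_centre"):
        for r in regions_of(t,p)[:2]:
            m=np.array(r["pixels"]).astype(np.uint8); c=max(cv2.findContours(m,0,2)[0],key=len)
            b=cv2.boxPoints(cv2.minAreaRect(c)); z=.04 if t=="scale" else .012
            print(n,t,round(r["p"],2),m.sum(),[np.round(at(p,(y,x),z)[:2],3).tolist() for x,y in b])
    M=[]
    for r in regions_of("mark_1",p):
        M.append((round(r["p"],2),np.round(at(p,r["pixel"],.02)[:2],3).tolist()))
    print(n,M)
a=P["scene"]["img"]; cv2.imwrite("pics/z0.png",np.hstack([cv2.resize(a[125:225,80:200],None,fx=4,fy=4)]))
E
```

```text
tall_centre 2
[array([0.464, 0.15 , 0.246]), np.float64(0.052)] [array([0.462, 0.152, 0.231]), np.float64(0.078)] [0.463 0.151 0.235]
middle_centre 2
[array([ 0.489,  0.256, -0.101]), np.float64(0.062)] [array([ 0.488,  0.257, -0.082]), np.float64(0.071)] [ 0.489  0.256 -0.092]
low_centre 2
[array([0.461, 0.365, 0.183]), np.float64(0.072)] [array([0.46 , 0.366, 0.205]), np.float64(0.075)] [0.461 0.365 0.187]
scene scale 0.77 2139 [[0.516, -0.519], [0.335, -0.53], [0.378, -0.34], [0.552, -0.34]]
scene flat_centre 0.66 738 [[0.398, 0.102], [0.378, 0.182], [0.485, 0.2], [0.505, 0.123]]
scene flat_centre 0.62 298 [[0.479, -0.36], [0.417, -0.365], [0.426, -0.294], [0.487, -0.291]]
scene [(0.83, [0.646, -0.044]), (0.69, [0.658, -0.142]), (0.67, [0.654, 0.044]), (0.61, [0.644, 0.153])]
side scale 0.81 1146 [[0.512, -0.3], [0.55, -0.523], [0.355, -0.494], [0.341, -0.283]]
side flat_centre 0.73 207 [[0.468, -0.279], [0.48, -0.368], [0.415, -0.36], [0.407, -0.272]]
side flat_centre 0.52 1111 [[0.544, 0.039], [0.474, 0.013], [0.417, 0.186], [0.477, 0.208]]
side [(0.89, [0.656, 0.057]), (0.8, [0.645, -0.135]), (0.62, [0.624, 0.129]), (0.57, [0.654, -0.037]), (0.32, [0.675, 0.162])]
```

View pics/z0.png

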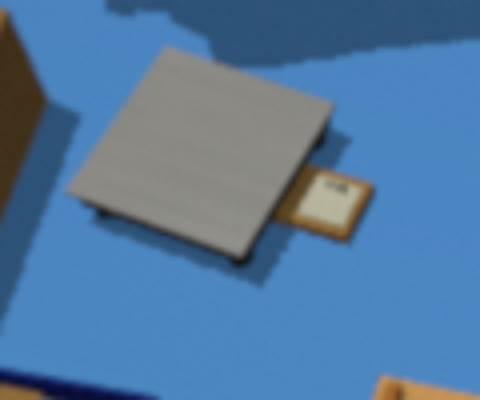

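The crop shows the scale platform (corners 166,46 / 334,103 / 242,260 / 66,190). The packet's free end sticks out to (374,182) and (348,243). I move above it for a look from near.

>>> {"api": "apply_moves", "payload": {"commands": [[[0.045, -0.03, -0.01, -0.15], [0.09, -0.06, -0.02, -0.3], [0.135, -0.09, -0.03, -0.45], [0.18, -0.12, -0.04, -0.6], [0.22, -0.145, -0.05, -0.75], [0.255, -0.17, -0.05, -0.9], [0.28, -0.185, -0.05, -1.05], [0.291, -0.195, -0.05, -1.19]]], "gripper": 1}}

```text
clock: 2.8
tool_pos: [0.441, -0.3118, 0.2651]
tool_rot: [[-0.009, 1.0, 0.001], [1.0, 0.009, 0.0], [0.0, 0.001, -1.0]]
contact_force: [-0.5, -0.7, -0.8]
gripper_width: 1.002
grasp_force: 0.0
```

>>> {"api": "apply_moves", "payload": {"commands": [[[0, 0, 0, 0], [0, 0, 0, 0]]]}}

```text
clock: 3.05
tool_pos: [0.4389, -0.3149, 0.2648]
tool_rot: [[0.002, 1.0, -0.0], [1.0, -0.002, -0.001], [-0.001, -0.0, -1.0]]
contact_force: [-1.5, -0.6, 0.7]
gripper_width: 1.001
grasp_force: 0.0
```

Run:
```python
from fit import *
s=observe();print(s["clock"],np.round(s["tool_pos"],4),np.round(s["tool_rot"],3).tolist(),np.round(s["qpos"],2))
p=get_image("wrist"); cv2.imwrite("pics/w1.png",p["img"]); print(np.round(p["T"],3).tolist())
sc=get_image("scene")
for t in("flat_centre","scale"):
  for r in regions_of(t,p)[:2]: 
    m=np.array(r["pixels"]).astype(np.uint8); c=max(cv2.findContours(m,0,2)[0],key=len)
    b=cv2.boxPoints(cv2.minAreaRect(c)); z=.04 if t=="scale" else .012
    print(t,round(r["p"],2),b.round().tolist(),[np.round(at(p,(y,x),z)[:2],4).tolist() for x,y in b])
for nm,L,z in(("flat",[(374,182),(348,243),(275,222),(305,165)],.012),("scale",[(166,46),(334,103),(242,260),(66,190)],.04)):
    print(nm,[np.round(at(sc,(125+y/4-.4,80+x/4-.4),z)[:2],3).tolist() for x,y in L])
```

```text
3.05 [ 0.4389 -0.3149  0.2648] [[0.002, 1.0, -0.0], [1.0, -0.002, -0.001], [-0.001, -0.0, -1.0]] [ 0.8   0.18 -0.29  1.72  0.05  1.25  0.49]
[[1.0, 0.002, 0.0, 0.439], [-0.002, 0.962, 0.272, -0.246], [0.0, -0.272, 0.962, 0.424], [0.0, 0.0, 0.0, 1.0]]
flat_centre 0.64 [[243.0, 188.0], [246.0, 150.0], [281.0, 152.0], [277.0, 191.0]] [[0.4183, -0.3556], [0.424, -0.2961], [0.4761, -0.3005], [0.4724, -0.3604]]
scale 0.97 [[198.0, 277.0], [210.0, 183.0], [318.0, 197.0], [306.0, 291.0]] [[0.3446, -0.4973], [0.3722, -0.3407], [0.5296, -0.3619], [0.5201, -0.5238]]
flat [[0.423, -0.295], [0.484, -0.296], [0.48, -0.359], [0.421, -0.355]]
scale [[0.353, -0.497], [0.374, -0.342], [0.535, -0.361], [0.508, -0.519]]
```

View pics/w1.png

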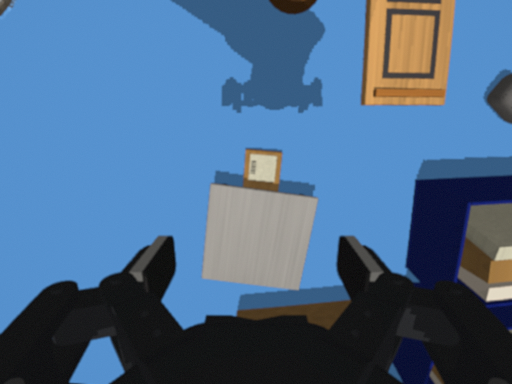

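The wrist view shows the packet's free end at about (264,168) in front of the scale (edge at row 190). The packet's yaw is about -0.09 and its end centre is at (0.450,-0.298). I descend over the end.

>>> {"api": "apply_moves", "payload": {"commands": [[[0, 0.004, 0.05, 0.04], [-0.001, 0.0105, 0.1, 0.09], [-0.001, 0.0105, 0.15, 0.09], [-0.001, 0.0105, 0.2, 0.09], [-0.001, 0.0105, 0.21, 0.09], [-0.001, 0.0105, 0.21, 0.09]]]}}

```text
clock: 4.0
tool_pos: [0.4504, -0.3153, 0.0553]
tool_rot: [[0.089, 0.996, 0.0], [0.996, -0.089, -0.0], [-0.0, 0.0, -1.0]]
contact_force: [-0.5, -0.2, 0.9]
gripper_width: 1.004
grasp_force: 0.0
```

Run:
```python
from fit import *
s=observe();print(s["clock"],np.round(s["tool_pos"],4),np.round(s["tool_rot"],3).tolist())
p=get_image("wrist"); cv2.imwrite("pics/w2.png",p["img"])
for r in regions_of("flat_centre",p)[:2]: 
    m=np.array(r["pixels"]).astype(np.uint8); c=max(cv2.findContours(m,0,2)[0],key=len)
    b=cv2.boxPoints(cv2.minAreaRect(c))
    print(round(r["p"],2),b.round().tolist(),[np.round(at(p,(y,x),.012)[:2],4).tolist() for x,y in b])
```

```text
4.0 [ 0.4504 -0.3153  0.0553] [[0.089, 0.996, 0.0], [0.996, -0.089, -0.0], [-0.0, 0.0, -1.0]]
0.94 [[218.0, 183.0], [290.0, 183.0], [290.0, 257.0], [218.0, 257.0]] [[0.4234, -0.2937], [0.4781, -0.2986], [0.4747, -0.3616], [0.4154, -0.3563]]
0.46 [[162.0, 248.0], [351.0, 248.0], [351.0, 328.0], [162.0, 328.0]] [[0.3702, -0.3442], [0.5254, -0.3582], [0.5271, -0.4406], [0.3541, -0.425]]
```

View pics/w2.png

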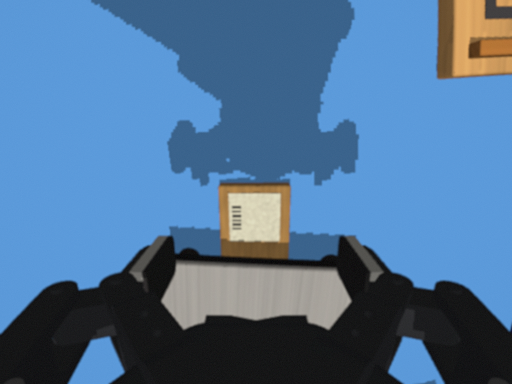

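The packet is square and centred between the fingers (columns 218-290, end at row 183). I go down and grip.

>>> {"api": "apply_moves", "payload": {"commands": [[[0.001, 0, 0.02, 0], [0.001, 0, 0.036, 0], [0.001, 0, 0.043, 0], [0.001, 0, 0.043, 0]]]}}

```text
clock: 4.6
tool_pos: [0.4501, -0.3138, 0.0118]
tool_rot: [[0.089, 0.996, -0.0], [0.996, -0.089, 0.0], [0.0, -0.0, -1.0]]
contact_force: [0.4, -0.0, 0.2]
gripper_width: 0.997
grasp_force: 0.0
```

>>> {"api": "apply_moves", "payload": {"commands": [[[0, 0, 0, 0], [0, 0, 0, 0], [0, 0, 0, 0], [0, 0, 0, 0], [0, 0, 0, 0], [0, 0, 0, 0]]], "gripper": 0.5}}

```text
clock: 5.35
tool_pos: [0.4502, -0.3138, 0.0118]
tool_rot: [[0.089, 0.996, 0.0], [0.996, -0.089, -0.0], [-0.0, 0.0, -1.0]]
contact_force: [-0.2, 0.6, -0.2]
gripper_width: 0.501
grasp_force: 0.0
```

Run:
```python
from fit import *
p=get_image("wrist"); s=get_image("side"); 
a=cv2.resize(p["img"][150:350,100:420],(640,400)); b=cv2.resize(s["img"][120:220,240:400],(640,400))
cv2.imwrite("pics/w3.png",cv2.resize(np.vstack([a,b]),(480,600)))
```

```text
(no output)
```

View pics/w3.png

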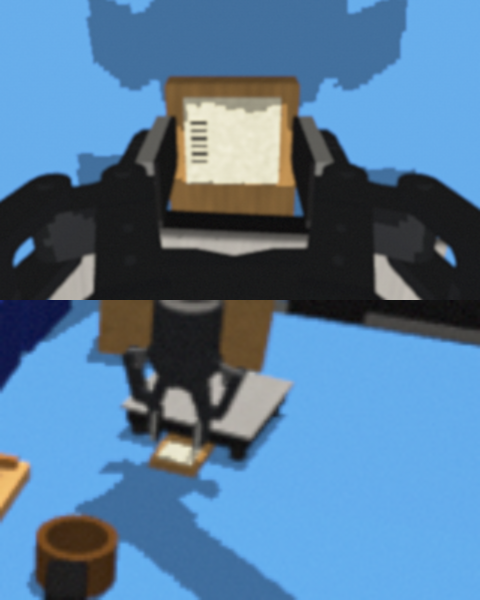

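The fingers straddle the packet but do not touch it yet, so the opening is not linear in width. I close fully.

>>> {"api": "apply_moves", "payload": {"commands": [[[0, 0, 0, 0], [0, 0, 0, 0], [0, 0, 0, 0], [0, 0, 0, 0]]], "gripper": 0.2}}

```text
clock: 5.95
tool_pos: [0.4502, -0.3139, 0.0118]
tool_rot: [[0.089, 0.996, 0.0], [0.996, -0.089, -0.0], [-0.0, 0.0, -1.0]]
contact_force: [0.0, -0.9, 0.1]
gripper_width: 0.201
grasp_force: 0.0
```

Run:
```python
from fit import *
p=get_image("wrist")
cv2.imwrite("pics/w4.png",cv2.resize(p["img"][150:350,100:420],(640,400)))
```

```text
(no output)
```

View pics/w4.png

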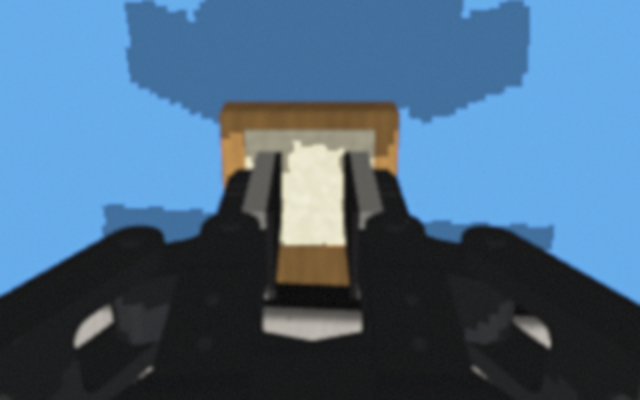

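The fingers closed above the packet, so the tips are higher than I assumed. I open again and step down carefully, watching the force.

>>> {"api": "apply_moves", "payload": {"commands": [[[0, 0, -0.02, 0], [0, 0, -0.02, 0], [0, 0, -0.02, 0], [0, 0, -0.02, 0], [0, 0, -0.02, 0], [0, 0, -0.02, 0], [0, 0, -0.02, 0]]], "gripper": 0.88}}

```text
clock: 6.88
tool_pos: [0.4502, -0.3138, 0.0317]
tool_rot: [[0.089, 0.996, -0.0], [0.996, -0.089, 0.0], [0.0, -0.0, -1.0]]
contact_force: [0.4, -0.3, -0.9]
gripper_width: 0.883
grasp_force: 0.0
```

>>> {"api": "apply_moves", "payload": {"commands": [[[0, 0, 0.01, 0], [0, 0, 0.018, 0], [0, 0, 0.023, 0], [0, 0, 0.023, 0]]]}}

```text
clock: 7.38
tool_pos: [0.4498, -0.3135, 0.0081]
tool_rot: [[0.089, 0.996, -0.001], [0.996, -0.089, 0.001], [0.001, -0.001, -1.0]]
contact_force: [0.1, 0.4, -0.3]
gripper_width: 0.879
grasp_force: 0.0
```

>>> {"api": "apply_moves", "payload": {"commands": [[[0, 0, 0.002, 0], [0, 0, 0.003, 0]]]}}

```text
clock: 7.62
tool_pos: [0.4503, -0.3139, 0.0059]
tool_rot: [[0.089, 0.996, 0.0], [0.996, -0.089, -0.0], [-0.0, 0.0, -1.0]]
contact_force: [-0.6, -1.6, 0.1]
gripper_width: 0.88
grasp_force: 0.0
```

>>> {"api": "apply_moves", "payload": {"commands": [[[0, 0, 0.002, 0], [0, 0, 0.002, 0]]]}}

```text
clock: 7.88
tool_pos: [0.4501, -0.3138, 0.0037]
tool_rot: [[0.089, 0.996, -0.0], [0.996, -0.089, -0.0], [-0.0, -0.0, -1.0]]
contact_force: [1.0, 0.5, 0.0]
gripper_width: 0.876
grasp_force: 0.0
```

>>> {"api": "apply_moves", "payload": {"commands": [[[0, 0, 0.002, 0], [0, 0, 0.002, 0]]]}}

```text
clock: 8.12
tool_pos: [0.4501, -0.3138, 0.0017]
tool_rot: [[0.089, 0.996, -0.0], [0.996, -0.089, 0.0], [0.0, -0.0, -1.0]]
contact_force: [-0.6, 0.1, 0.6]
gripper_width: 0.881
grasp_force: 0.0
```

>>> {"api": "apply_moves", "payload": {"commands": [[[0, 0, 0.002, 0], [0, 0, 0.002, 0]]]}}

```text
clock: 8.38
tool_pos: [0.45, -0.3138, -0.0004]
tool_rot: [[0.089, 0.996, -0.0], [0.996, -0.089, 0.0], [0.0, -0.0, -1.0]]
contact_force: [-0.3, -0.3, -0.4]
gripper_width: 0.884
grasp_force: 0.0
```

Run:
```python
from fit import *
p=get_image("wrist"); s=get_image("side"); print(observe()["tool_pos"],observe()["contact_force"])
a=cv2.resize(p["img"][150:350,100:420],(480,300)); b=cv2.resize(s["img"][140:190,280:360],(480,300))
cv2.imwrite("pics/w5.png",np.vstack([a,b]))
```

```text
[ 4.50174409e-01 -3.13844686e-01 -2.09480314e-04] [-0.84429814  0.94993139  0.40588221]
```

View pics/w5.png

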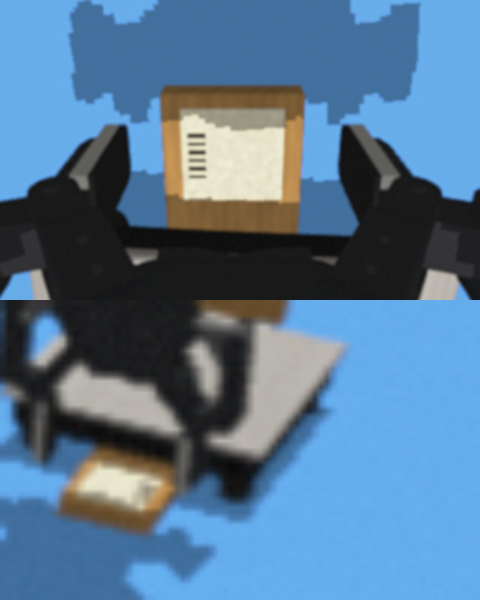

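The fingers straddle the packet at its level (side view, tips at 40,460 and 185,485), with no contact. I close gradually.

>>> {"api": "apply_moves", "payload": {"commands": [[[0, 0, 0, 0], [0, 0, 0, 0], [0, 0, 0, 0], [0, 0, 0, 0]]], "gripper": 0.6}}

```text
clock: 8.98
tool_pos: [0.4502, -0.3139, -0.0002]
tool_rot: [[0.089, 0.996, 0.0], [0.996, -0.089, -0.0], [-0.0, 0.0, -1.0]]
contact_force: [-0.3, -0.4, -0.4]
gripper_width: 0.602
grasp_force: 0.0
```

>>> {"api": "apply_moves", "payload": {"commands": [[[0, 0, 0, 0], [0, 0, 0, 0], [0, 0, 0, 0], [0, 0, 0, 0]]], "gripper": 0.45}}

```text
clock: 9.48
tool_pos: [0.4502, -0.3138, -0.0002]
tool_rot: [[0.089, 0.996, 0.0], [0.996, -0.089, -0.0], [-0.0, 0.0, -1.0]]
contact_force: [-0.1, -0.3, -0.4]
gripper_width: 0.451
grasp_force: 0.0
```

Run:
```python
from fit import *
p=get_image("wrist"); s=observe(); R=np.array(s["tool_rot"]); o=np.array(s["tool_pos"]); print(p["fx"],p["dist"])
for g in (.019,.024,.028):
  for z in (-.04,-.03,-.02,-.01,0,.014):
    print(g,z,np.round(proj(p,[o+R@[.011,-g,z],o+R@[.011,g,z]])).tolist())
print(np.round(proj(p,box(.4455,-.340,-.09,.056,.088,0,.012))).tolist())
cv2.imwrite("pics/w6.png",cv2.resize(p["img"][170:320,156:356],(800,600),interpolation=cv2.INTER_CUBIC))
```

```text
274.61801820500926 [-0.06356141  0.          0.          0.          0.        ]
0.019 -0.04 [[216.0, 241.0], [296.0, 241.0]]
0.019 -0.03 [[219.0, 233.0], [293.0, 233.0]]
0.019 -0.02 [[221.0, 225.0], [291.0, 225.0]]
0.019 -0.01 [[223.0, 218.0], [288.0, 218.0]]
0.019 0 [[225.0, 213.0], [287.0, 213.0]]
0.019 0.014 [[227.0, 205.0], [284.0, 205.0]]
0.024 -0.04 [[206.0, 241.0], [306.0, 241.0]]
0.024 -0.03 [[209.0, 233.0], [303.0, 233.0]]
0.024 -0.02 [[212.0, 225.0], [300.0, 225.0]]
0.024 -0.01 [[215.0, 218.0], [297.0, 218.0]]
0.024 0 [[217.0, 212.0], [295.0, 213.0]]
0.024 0.014 [[220.0, 205.0], [292.0, 205.0]]
0.028 -0.04 [[197.0, 241.0], [314.0, 241.0]]
0.028 -0.03 [[201.0, 232.0], [310.0, 232.0]]
0.028 -0.02 [[205.0, 225.0], [307.0, 225.0]]
0.028 -0.01 [[208.0, 218.0], [304.0, 218.0]]
0.028 0 [[211.0, 212.0], [301.0, 212.0]]
0.028 0.014 [[214.0, 205.0], [298.0, 205.0]]
[[213.0, 321.0], [210.0, 333.0], [206.0, 202.0], [203.0, 209.0], [292.0, 321.0], [294.0, 333.0], [298.0, 203.0], [301.0, 209.0]]
```

View pics/w6.png

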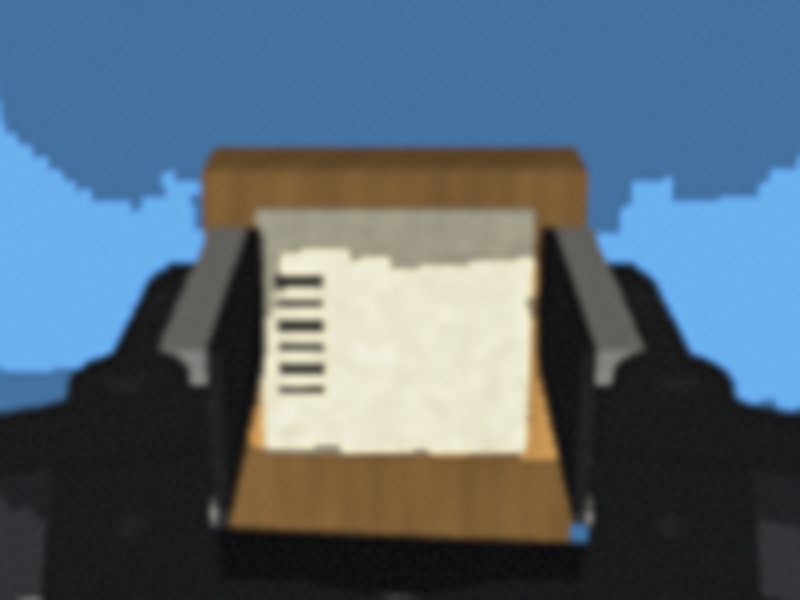

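Tip pixels (row 227, columns 217 and 295) put the fingertips about 22 mm behind the reported TCP. So they still float above the packet and I have to command lower. I open and step down, watching the force.

>>> {"api": "apply_moves", "payload": {"commands": [[[0, 0, -0.01, 0], [0, 0, -0.01, 0], [0, 0, -0.01, 0], [0, 0, -0.01, 0], [0, 0, -0.01, 0]]], "gripper": 0.88}}

```text
clock: 10.15
tool_pos: [0.4501, -0.3137, 0.0097]
tool_rot: [[0.089, 0.996, -0.0], [0.996, -0.089, 0.0], [0.0, -0.0, -1.0]]
contact_force: [-0.4, -1.2, -0.1]
gripper_width: 0.879
grasp_force: 0.0
```

>>> {"api": "apply_moves", "payload": {"commands": [[[0, 0, 0.01, 0], [0, 0, 0.016, 0], [0, 0, 0.02, 0], [0, 0, 0.022, 0], [0, 0, 0.022, 0]]]}}

```text
clock: 10.78
tool_pos: [0.4502, -0.3138, -0.0123]
tool_rot: [[0.089, 0.996, -0.0], [0.996, -0.089, 0.0], [0.0, -0.0, -1.0]]
contact_force: [0.1, -0.1, -0.4]
gripper_width: 0.881
grasp_force: 0.0
```

>>> {"api": "apply_moves", "payload": {"commands": [[[0, 0, 0.002, 0], [0, 0, 0.003, 0], [0, 0, 0.003, 0]]]}}

```text
clock: 11.15
tool_pos: [0.4501, -0.3138, -0.0152]
tool_rot: [[0.089, 0.996, -0.0], [0.996, -0.089, -0.0], [-0.0, -0.0, -1.0]]
contact_force: [1.2, -0.1, 0.4]
gripper_width: 0.876
grasp_force: 0.0
```

>>> {"api": "apply_moves", "payload": {"commands": [[[0, 0, 0.002, 0], [0, 0, 0.004, 0], [0, 0, 0.004, 0]]]}}

```text
clock: 11.52
tool_pos: [0.45, -0.3137, -0.0194]
tool_rot: [[0.089, 0.996, -0.0], [0.996, -0.089, 0.0], [0.0, -0.0, -1.0]]
contact_force: [-0.3, -0.3, -0.8]
gripper_width: 0.88
grasp_force: 0.0
```

>>> {"api": "apply_moves", "payload": {"commands": [[[0, 0, 0, 0], [0, 0, 0, 0], [0, 0, 0, 0]]], "gripper": 0.58}}

```text
clock: 11.9
tool_pos: [0.4507, -0.3141, -0.0188]
tool_rot: [[0.089, 0.996, 0.001], [0.996, -0.089, -0.001], [-0.001, 0.001, -1.0]]
contact_force: [0.4, 0.3, 3.0]
gripper_width: 0.634
grasp_force: 63.7
```

Gripped at 0.634 with 64 N. I draw the packet out along its axis.

>>> {"api": "apply_moves", "payload": {"commands": [[[0.008, 0, 0, 0], [0.02, 0, 0, 0], [0.034, 0, 0, 0], [0.048, 0, 0, 0], [0.062, 0, 0, 0], [0.074, 0, 0, 0], [0.08, 0, 0, 0], [0.08, 0, 0, 0]]]}}

```text
clock: 12.9
tool_pos: [0.4578, -0.232, -0.0188]
tool_rot: [[0.087, 0.996, 0.0], [0.996, -0.087, 0.001], [0.001, 0.0, -1.0]]
contact_force: [-0.0, 0.0, 7.0]
gripper_width: 0.634
grasp_force: 64.0
```

>>> {"api": "apply_moves", "payload": {"commands": [[[0, 0, 0, 0], [0, 0, 0, 0], [0, 0, 0, 0], [0, 0, -0.03, 0], [0, 0, -0.08, 0], [-0.02, 0, -0.14, 0], [-0.06, 0, -0.15, 0], [-0.06, 0, -0.15, 0]]], "gripper": 0.88}}

```text
clock: 13.9
tool_pos: [0.4515, -0.298, 0.1322]
tool_rot: [[0.095, 0.995, 0.002], [0.995, -0.095, -0.003], [-0.003, 0.002, -1.0]]
contact_force: [0.2, -0.4, 0.6]
gripper_width: 0.881
grasp_force: 0.0
```

Run:
```python
from fit import *
s=observe();print(s["clock"],np.round(s["tool_pos"],4))
p=get_image("wrist"); cv2.imwrite("pics/w7.png",p["img"])
for t,x0,d in(("flat_centre",(.453,-.258),(.056,.088,0,.012)),):
    r=regions_of(t,p); print([(round(q["p"],2),np.round(q["pixel"]),np.round(at(p,q["pixel"],.012)[:2],3)) for q in r[:2]])
    print(fitbox([(p,np.array(r[0]["pixels"]).astype(bool))],x0,d))
for r in regions_of("scale",p)[:1]:
    m=np.array(r["pixels"]).astype(np.uint8); c=max(cv2.findContours(m,0,2)[0],key=len)
    print([np.round(at(p,(y,x),.04)[:2],4).tolist() for x,y in cv2.boxPoints(cv2.minAreaRect(c))])
```

```text
13.9 [ 0.4515 -0.298   0.1322]
[(0.97, array([143., 251.]), array([ 0.451, -0.256]))]
(array([ 0.45460962, -0.25949885,  3.04271723]), np.float64(0.025761461168097133))
[[0.3765, -0.3325], [0.5226, -0.3465], [0.5215, -0.4643], [0.3558, -0.4481]]
```

View pics/w7.png

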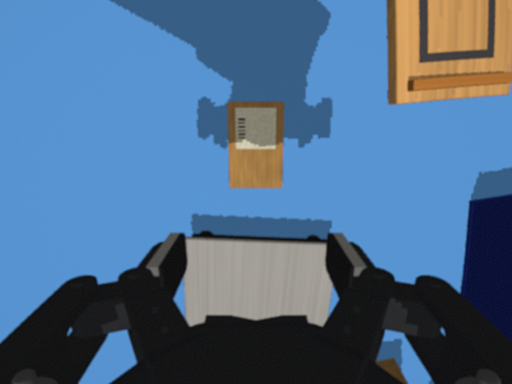

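The packet is out, centred at (256,145) and lying level, and the scale has not moved. I regrip it at its centre (0.4546,-0.2595), lift it and carry it over the board's right end.

>>> {"api": "apply_moves", "payload": {"commands": [[[0.02, 0, 0.02, 0], [0.0386, -0.0005, 0.06, 0], [0.0386, -0.0005, 0.11, 0], [0.0386, -0.0005, 0.14, 0], [0.0386, -0.0005, 0.148, 0], [0.0386, -0.0005, 0.148, 0]]]}}

```text
clock: 14.8
tool_pos: [0.455, -0.2546, -0.0173]
tool_rot: [[0.088, 0.996, -0.001], [0.996, -0.088, 0.001], [0.001, -0.001, -1.0]]
contact_force: [0.1, -0.4, 0.2]
gripper_width: 0.88
grasp_force: 0.0
```

>>> {"api": "apply_moves", "payload": {"commands": [[[0, 0, 0, 0], [0, 0, 0, 0], [0, 0, 0, 0], [0, 0, -0.005, 0], [0, 0, -0.02, 0], [0, 0, -0.05, 0], [0, 0, -0.1, 0], [0, 0, -0.1, 0]]], "gripper": 0.55}}

```text
clock: 15.8
tool_pos: [0.4582, -0.257, 0.0875]
tool_rot: [[0.089, 0.996, 0.008], [0.996, -0.089, -0.005], [-0.004, 0.009, -1.0]]
contact_force: [0.4, 0.1, -0.1]
gripper_width: 0.633
grasp_force: 63.3
```

>>> {"api": "apply_moves", "payload": {"commands": [[[0.02, 0.025, -0.03, 0], [0.04, 0.06, -0.06, 0], [0.07, 0.1, -0.1, 0], [0.1, 0.14, -0.12, 0], [0.12, 0.175, -0.12, 0], [0.128, 0.19, -0.12, 0], [0.128, 0.19, -0.12, 0], [0.128, 0.19, -0.12, 0]]]}}

```text
clock: 16.8
tool_pos: [0.6537, -0.1466, 0.2021]
tool_rot: [[0.091, 0.996, -0.002], [0.996, -0.091, -0.001], [-0.001, -0.002, -1.0]]
contact_force: [-0.4, -0.2, -0.3]
gripper_width: 0.634
grasp_force: 63.4
```

Run:
```python
from fit import *
s=observe();print(s["clock"],np.round(s["tool_pos"],4),np.round(s["tool_rot"],3).tolist(),s["grasp_force"])
p=get_image("wrist"); cv2.imwrite("pics/w8.png",p["img"])
for r in regions_of("mark_1",p): print("reg",round(r["p"],2),np.round(r["pixel"]),np.round(at(p,r["pixel"],.02)[:2],4))
for r in tip_of("mark_1",p): print("tip",round(r["p"],2),np.round(r["pixel"]),np.round(at(p,r["pixel"],.02)[:2],4))
```

```text
16.8 [ 0.6537 -0.1466  0.2021] [[0.091, 0.996, -0.002], [0.996, -0.091, -0.001], [-0.001, -0.002, -1.0]] 63.36430907249451
reg 0.87 [154. 256.] [ 0.6555 -0.1251]
reg 0.79 [ 24. 235.] [0.6457 0.0243]
reg 0.59 [ 91. 245.] [ 0.6498 -0.0492]
tip 0.8 [  3. 235.] [0.6478 0.0459]
tip 0.7 [172. 257.] [ 0.6549 -0.1473]
```

View pics/w8.png

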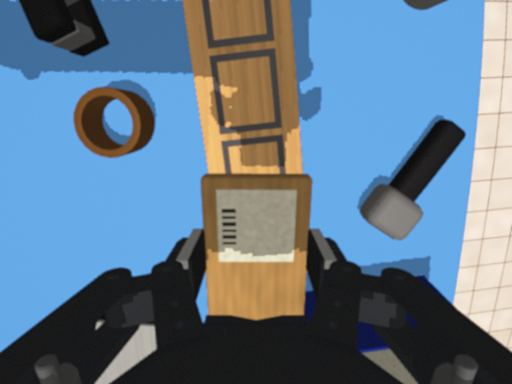

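The packet is held level. The mark_3 frame has its corners at about (210,58), (275,48), (283,128) and (218,137). Mark_4 starts at row 140 and mark_2 ends at row 45.

Run:
```python
from fit import *
p=get_image("wrist"); im=p["img"].astype(int)
# painted-frame pixels: dark, greyish
g=im.max(2); sat=im.max(2)-im.min(2)
m=((g<95)&(sat<45)); m[:, :195]=0; m[:,300:]=0; m[172:]=0
n,l,st,c=cv2.connectedComponentsWithStats(m.astype(np.uint8))
for i in range(1,n):
    if st[i,4]>60:
        r,cc=np.where(l==i); b=cv2.boxPoints(cv2.minAreaRect(np.c_[cc,r].astype(np.float32)))
        w=np.array([at(p,(y,x),.02)[:2] for x,y in b]); print(st[i].tolist(),np.round(w,4).tolist(),np.round(w.mean(0),4))
# model fit: chamfer of 4 frames to the mask
dt=cv2.distanceTransform((~m).astype(np.uint8),cv2.DIST_L2,5)
def frames(q):
    x,y,a=q; u=np.array([-np.sin(a),np.cos(a)]); v=np.array([np.cos(a),np.sin(a)]); P=[]
    for k in range(2,4):
        c0=np.array([x,y])-k*.098*u
        for hx,hy in((.0355,.0425),):
            t=np.linspace(-1,1,40)
            for i,j in [(t*hx,hy+0*t),(t*hx,-hy+0*t),(hx+0*t,t*hy),(-hx+0*t,t*hy)]:
                P.append(c0+np.outer(i,v)+np.outer(j,u))
    P=np.vstack(P); return np.c_[P,np.full(len(P),.02)]
def cost(q):
    w=proj(p,frames(q)); ok=(w[:,0]>200)&(w[:,0]<300)&(w[:,1]>2)&(w[:,1]<170)
    w=w[ok]; d=cv2.remap(dt,w[None,:,0].astype(np.float32),w[None,:,1].astype(np.float32),1)
    return np.minimum(d,6).mean()+(0.01*(320-ok.sum()) if ok.sum()<120 else 0)
best=min((minimize(cost,[.645,.145+dy,a],method="Nelder-Mead",options=dict(initial_simplex=[[.645,.145+dy,a],[.65,.145+dy,a],[.645,.15+dy,a],[.645,.145+dy,a+.03]])) for a in(-.05,0,.05) for dy in (-.01,0,.01)),key=lambda r:r.fun)
x,y,a=best.x; u=np.array([-np.sin(a),np.cos(a)]); print(best.fun,best.x,[np.round([x,y]-k*.098*u,4).tolist() for k in range(4)])
v=np.clip(p["img"]*1.,0,255).astype(np.uint8).copy()
for q in proj(p,frames(best.x)): cv2.circle(v,(int(q[0]),int(q[1])),0,(0,0,255),-1)
cv2.imwrite("pics/w9.png",cv2.resize(v[0:200,150:350],(600,600)))
```

```text
[202, 0, 71, 48, 889] [[0.6115, 0.0534], [0.6863, 0.0524], [0.6871, 0.0019], [0.6101, 0.0026]] [0.6487 0.0276]
[209, 49, 72, 84, 1409] [[0.6124, -0.0063], [0.687, -0.0052], [0.6914, -0.0942], [0.6121, -0.0961]] [ 0.6507 -0.0504]
[239, 135, 45, 37, 391] [[0.6368, -0.1042], [0.689, -0.1038], [0.6905, -0.1491], [0.6365, -0.1497]] [ 0.6632 -0.1267]
[223, 142, 12, 30, 77] [[0.6062, -0.1392], [0.6183, -0.1035], [0.6307, -0.1073], [0.619, -0.1432]] [ 0.6185 -0.1233]
0.09022821485996246 [0.64726983 0.14507112 0.02085665] [[0.6473, 0.1451], [0.6493, 0.0471], [0.6514, -0.0509], [0.6534, -0.1489]]
```

View pics/w9.png

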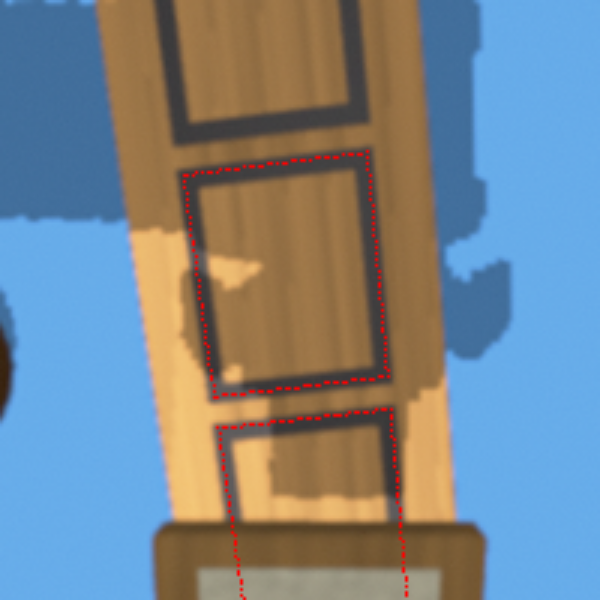

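The fit is within about 1 mm: board yaw 0.021, mark_4 at (0.6534,-0.1489). I place the flat packet.

>>> {"api": "apply_moves", "payload": {"commands": [[[0.0027, -0.0006, 0.04, -0.06], [0.0027, -0.0006, 0.09, -0.112], [0.0027, -0.0006, 0.14, -0.112], [0.0027, -0.0006, 0.175, -0.112], [0.0027, -0.0006, 0.19, -0.112], [0.0027, -0.0006, 0.195, -0.112], [0.0027, -0.0006, 0.198, -0.112], [0.0027, -0.0006, 0.198, -0.112]]]}}

```text
clock: 18.0
tool_pos: [0.6561, -0.1422, 0.0061]
tool_rot: [[-0.023, 1.0, 0.002], [1.0, 0.023, -0.001], [-0.001, 0.002, -1.0]]
contact_force: [0.1, 0.0, -0.9]
gripper_width: 0.634
grasp_force: 63.3
```

>>> {"api": "apply_moves", "payload": {"commands": [[[-0.001, -0.002, 0.001, 0], [-0.001, -0.002, 0.002, 0], [-0.001, -0.002, 0.002, 0]]]}}

```text
clock: 18.38
tool_pos: [0.6537, -0.1433, 0.0047]
tool_rot: [[-0.023, 1.0, 0.001], [1.0, 0.023, -0.001], [-0.001, 0.001, -1.0]]
contact_force: [-2.9, 0.3, 6.9]
gripper_width: 0.631
grasp_force: 64.1
```

>>> {"api": "apply_moves", "payload": {"commands": [[[0, 0, 0, 0], [0, 0, 0, 0], [0, 0, 0, 0], [0, 0, -0.02, 0], [0, 0, -0.07, 0], [0, 0, -0.13, 0], [0, 0, -0.19, 0], [0, 0, -0.2, 0]]], "gripper": 1}}

```text
clock: 19.38
tool_pos: [0.6567, -0.1431, 0.2105]
tool_rot: [[-0.023, 1.0, 0.012], [1.0, 0.023, -0.002], [-0.002, 0.012, -1.0]]
contact_force: [-0.6, -0.0, -0.4]
gripper_width: 0.999
grasp_force: 0.0
```

>>> {"api": "apply_moves", "payload": {"commands": [[[0.045, -0.028, 0, -0.03], [0.09, -0.055, 0, -0.06], [0.14, -0.086, 0, -0.1], [0.19, -0.117, 0, -0.14], [0.24, -0.148, 0, -0.18], [0.28, -0.172, 0, -0.212], [0.2987, -0.1839, 0, -0.212], [0.2987, -0.1839, 0, -0.212]]]}}

```text
clock: 20.38
tool_pos: [0.4613, 0.1527, 0.203]
tool_rot: [[-0.237, 0.972, 0.0], [0.972, 0.237, -0.0], [-0.001, 0.0, -1.0]]
contact_force: [-0.5, -0.8, -0.3]
gripper_width: 1.0
grasp_force: 0.0
```

```bash
cat > chk.py <<'E'
from fit import *
import sys
D=dict(tall_centre=(.056,.07,.09),middle_centre=(.056,.07,.06),low_centre=(.056,.07,.03),flat_centre=(.056,.088,.012))
s=observe();print(s["clock"],np.round(s["tool_pos"],4),np.round(s["tool_rot"],3).tolist(),s["grasp_force"])
P={}
def chk(t,x0,z0,cams):
    d=D[t]
    for n in cams:
        p=P.setdefault(n,get_image(n)) if n not in P else P[n]
        e=proj(p,[[*x0,z0+d[2]/2]])[0]
        R=[r for r in regions_of(t,p) if np.hypot(r["pixel"][1]-e[0],r["pixel"][0]-e[1])<25]
        for r in R[:1]:
            m=np.array(r["pixels"]).astype(bool); q,f=fitbox([(p,m)],x0,(d[0],d[1],z0,z0+d[2])); q[2]=(q[2]+np.pi/2)%np.pi-np.pi/2
            print(t,n,round(r["p"],2),np.round(q,4),round(f,3))
E
python3 - <<'E'
from chk import *
chk("flat_centre",(.653,-.148),.02,["scene","side"])
chk("tall_centre",(.463,.151),0,["wrist"]); chk("middle_centre",(.489,.256),0,["wrist"])
cv2.imwrite("pics/w10.png",P["wrist"]["img"])
E
```

```text
20.375 [0.4613 0.1527 0.203 ] [[-0.237, 0.972, 0.0], [0.972, 0.237, -0.0], [-0.001, 0.0, -1.0]] 0.0
flat_centre scene 0.62 [ 0.6556 -0.1489 -0.0021] 0.051
flat_centre side 0.49 [ 0.6523 -0.1462  0.0443] 0.319
tall_centre wrist 0.67 [0.4631 0.1503 0.1862] 0.028
middle_centre wrist 0.89 [ 0.4882  0.2567 -0.0896] 0.031
```

View pics/w10.png

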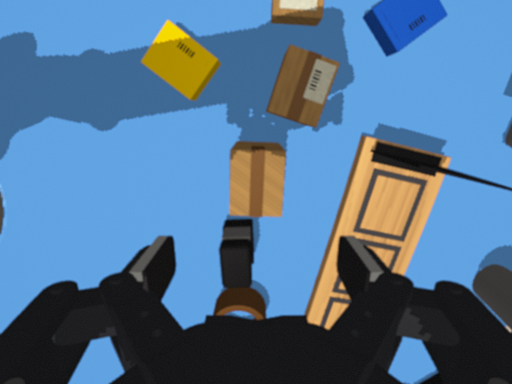

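The tall carton is centred between the jaws (258,180). I descend and grip it.

>>> {"api": "apply_moves", "payload": {"commands": [[[-0.0025, 0.001, 0.04, 0], [-0.0025, 0.001, 0.09, 0], [-0.0025, 0.001, 0.135, 0], [-0.0025, 0.001, 0.165, 0], [-0.0025, 0.001, 0.178, 0], [-0.0025, 0.001, 0.178, 0]]]}}

```text
clock: 21.48
tool_pos: [0.464, 0.1488, 0.0245]
tool_rot: [[-0.232, 0.973, -0.001], [0.973, 0.232, -0.0], [-0.0, -0.001, -1.0]]
contact_force: [-0.5, -0.6, 0.2]
gripper_width: 0.997
grasp_force: 0.0
```

>>> {"api": "apply_moves", "payload": {"commands": [[[0, 0, 0, 0], [0, 0, 0, 0], [0, 0, 0, 0], [0, 0, 0, 0], [0, 0, -0.005, 0], [0, 0, -0.025, 0], [0, 0, -0.07, 0], [0, 0, -0.07, 0]]], "gripper": 0.55}}

```text
clock: 22.48
tool_pos: [0.4665, 0.1501, 0.0977]
tool_rot: [[-0.233, 0.973, 0.007], [0.973, 0.233, 0.002], [-0.0, 0.007, -1.0]]
contact_force: [0.8, 0.4, -2.0]
gripper_width: 0.655
grasp_force: 64.6
```

>>> {"api": "apply_moves", "payload": {"commands": [[[-0.012, 0.03, 0, 0.07], [-0.024, 0.07, 0, 0.15], [-0.036, 0.11, 0, 0.212], [-0.045, 0.145, 0, 0.212], [-0.0485, 0.17, 0, 0.212], [-0.0485, 0.177, 0, 0.212], [-0.0485, 0.177, 0.01, 0.212], [-0.0485, 0.177, 0.02, 0.212]]]}}

```text
clock: 23.48
tool_pos: [0.6456, 0.143, 0.0734]
tool_rot: [[-0.024, 1.0, -0.002], [1.0, 0.024, -0.001], [-0.001, -0.002, -1.0]]
contact_force: [0.1, -0.6, -3.2]
gripper_width: 0.652
grasp_force: 64.4
```

>>> {"api": "apply_moves", "payload": {"commands": [[[0, 0, 0, 0], [0, 0, 0, 0]]]}}

```text
clock: 23.72
tool_pos: [0.6471, 0.1431, 0.0749]
tool_rot: [[-0.023, 1.0, -0.0], [1.0, 0.023, -0.0], [-0.0, -0.0, -1.0]]
contact_force: [0.3, -0.0, -3.2]
gripper_width: 0.65
grasp_force: 64.4
```

>>> {"api": "apply_moves", "payload": {"commands": [[[0, 0, 0.012, 0], [0, 0, 0.022, 0], [0, 0, 0.027, 0], [0, 0, 0.029, 0], [0, 0, 0.0295, 0], [0, 0, 0.0295, 0]]]}}

```text
clock: 24.48
tool_pos: [0.6473, 0.1431, 0.0464]
tool_rot: [[-0.023, 1.0, -0.0], [1.0, 0.023, -0.001], [-0.001, -0.0, -1.0]]
contact_force: [-4.1, -2.0, 5.6]
gripper_width: 0.651
grasp_force: 65.2
```

>>> {"api": "apply_moves", "payload": {"commands": [[[0, 0, 0, 0], [0, 0, 0, 0], [0, 0, 0, 0], [0, 0, 0, 0], [0, 0, -0.03, 0], [0, 0, -0.08, 0], [0, 0, -0.13, 0], [0, 0, -0.15, 0]]], "gripper": 1}}

```text
clock: 25.48
tool_pos: [0.6491, 0.144, 0.199]
tool_rot: [[-0.023, 1.0, 0.006], [1.0, 0.023, 0.001], [0.001, 0.006, -1.0]]
contact_force: [-0.6, 0.3, -0.3]
gripper_width: 0.998
grasp_force: 0.0
```

>>> {"api": "apply_moves", "payload": {"commands": [[[0.025, -0.033, 0, 0.03], [0.055, -0.073, 0, 0.06], [0.085, -0.113, 0, 0.113], [0.11, -0.147, 0, 0.113], [0.1171, -0.1562, 0, 0.113], [0.1171, -0.1562, 0, 0.113], [0.1171, -0.1562, 0, 0.113]]]}}

```text
clock: 26.35
tool_pos: [0.4899, 0.2551, 0.1948]
tool_rot: [[0.092, 0.996, 0.0], [0.996, -0.092, -0.001], [-0.001, 0.0, -1.0]]
contact_force: [0.1, -0.6, -0.1]
gripper_width: 1.002
grasp_force: 0.0
```

Run:
```python
from chk import *
chk("tall_centre",(.647,.145),.02,["scene","side"])
chk("middle_centre",(.489,.256),0,["wrist"]);chk("low_centre",(.461,.365),0,["wrist"])
```

```text
26.35 [0.4899 0.2551 0.1948] [[0.092, 0.996, 0.0], [0.996, -0.092, -0.001], [-0.001, 0.0, -1.0]] 0.0
tall_centre scene 0.91 [0.6477 0.145  0.0258] 0.06
tall_centre side 0.7 [0.6438 0.1302 0.5572] 0.713
middle_centre wrist 0.9 [ 0.488   0.2559 -0.0918] 0.021
low_centre wrist 0.95 [0.4603 0.3647 0.175 ] 0.024
```

>>> {"api": "apply_moves", "payload": {"commands": [[[0.001, -0.0015, 0.045, 0], [0.001, -0.0015, 0.1, 0], [0.001, -0.0015, 0.15, 0], [0.001, -0.0015, 0.178, 0], [0.001, -0.0015, 0.189, 0], [0.001, -0.0015, 0.189, 0]]]}}

```text
clock: 27.45
tool_pos: [0.4873, 0.2578, 0.0063]
tool_rot: [[0.09, 0.996, -0.0], [0.996, -0.09, -0.0], [-0.0, -0.0, -1.0]]
contact_force: [0.1, -0.3, 0.4]
gripper_width: 1.002
grasp_force: 0.0
```

>>> {"api": "apply_moves", "payload": {"commands": [[[0, 0, 0, 0], [0, 0, 0, 0], [0, 0, 0, 0], [0, 0, 0, 0], [0, 0, -0.005, 0], [0, 0, -0.03, 0], [0, 0, -0.085, 0], [0, 0, -0.085, 0]]], "gripper": 0.55}}

```text
clock: 28.45
tool_pos: [0.49, 0.2597, 0.0954]
tool_rot: [[0.09, 0.996, 0.008], [0.996, -0.09, 0.004], [0.005, 0.007, -1.0]]
contact_force: [0.7, -0.5, -2.3]
gripper_width: 0.646
grasp_force: 64.4
```

>>> {"api": "apply_moves", "payload": {"commands": [[[-0.04, 0.01, -0.02, -0.03], [-0.09, 0.02, -0.04, -0.07], [-0.14, 0.03, -0.04, -0.111], [-0.18, 0.06, -0.04, -0.111], [-0.1934, 0.11, -0.04, -0.111], [-0.1934, 0.155, -0.04, -0.111], [-0.1934, 0.18, -0.03, -0.111], [-0.1934, 0.18, -0.01, -0.111]]]}}

```text
clock: 29.45
tool_pos: [0.6501, 0.0484, 0.0997]
tool_rot: [[-0.02, 1.0, 0.0], [1.0, 0.02, 0.0], [0.0, 0.0, -1.0]]
contact_force: [-0.8, 0.6, -1.3]
gripper_width: 0.65
grasp_force: 64.4
```

>>> {"api": "apply_moves", "payload": {"commands": [[[0, 0, 0.01, 0], [0, 0, 0.02, 0], [0, 0, 0.03, 0], [0, 0, 0.03, 0]]]}}

```text
clock: 29.95
tool_pos: [0.6482, 0.0488, 0.0706]
tool_rot: [[-0.021, 1.0, -0.001], [1.0, 0.021, -0.0], [-0.0, -0.002, -1.0]]
contact_force: [-0.7, -0.4, -1.3]
gripper_width: 0.648
grasp_force: 64.4
```

>>> {"api": "apply_moves", "payload": {"commands": [[[0, 0.001, 0.015, 0], [0, 0.001, 0.03, 0], [0, 0.001, 0.039, 0], [0, 0.001, 0.042, 0], [0, 0.001, 0.0435, 0], [0, 0.001, 0.0435, 0]]]}}

```text
clock: 30.7
tool_pos: [0.6506, 0.0491, 0.0282]
tool_rot: [[-0.021, 1.0, 0.001], [1.0, 0.021, 0.0], [0.0, 0.001, -1.0]]
contact_force: [0.1, -0.7, -2.0]
gripper_width: 0.65
grasp_force: 64.4
```

>>> {"api": "apply_moves", "payload": {"commands": [[[0, 0, 0, 0], [0, 0, 0, 0], [0, 0, 0, 0], [0, 0, 0, 0], [0, 0, -0.03, 0], [0, 0, -0.08, 0], [0, 0, -0.14, 0], [0, 0, -0.17, 0]]], "gripper": 1}}

```text
clock: 31.7
tool_pos: [0.6517, 0.0495, 0.2019]
tool_rot: [[-0.021, 1.0, 0.006], [1.0, 0.021, 0.001], [0.0, 0.006, -1.0]]
contact_force: [0.6, -0.6, -0.7]
gripper_width: 1.003
grasp_force: 0.0
```

>>> {"api": "apply_moves", "payload": {"commands": [[[0.045, -0.026, 0, -0.03], [0.095, -0.054, 0, -0.06], [0.145, -0.083, 0, -0.09], [0.195, -0.111, 0, -0.12], [0.245, -0.14, 0, -0.16], [0.29, -0.166, 0, -0.16], [0.3197, -0.1829, 0, -0.16], [0.3197, -0.1829, 0, -0.16]]]}}

```text
clock: 32.7
tool_pos: [0.4576, 0.3683, 0.1982]
tool_rot: [[-0.187, 0.982, -0.001], [0.982, 0.187, 0.002], [0.002, -0.0, -1.0]]
contact_force: [0.0, -0.4, 0.1]
gripper_width: 0.999
grasp_force: 0.0
```

Run:
```python
from chk import *
chk("middle_centre",(.649,.047),.02,["scene","side"])
chk("low_centre",(.461,.365),0,["wrist","scene"])
```

```text
32.7 [0.4576 0.3683 0.1982] [[-0.187, 0.982, -0.001], [0.982, 0.187, 0.002], [0.002, -0.0, -1.0]] 0.0
middle_centre scene 0.64 [0.6507 0.0451 0.0986] 0.116
low_centre wrist 0.96 [0.4601 0.3638 0.1808] 0.024
low_centre scene 0.78 [0.4598 0.3644 0.1924] 0.048
```

>>> {"api": "apply_moves", "payload": {"commands": [[[-0.003, 0.001, 0.05, 0], [-0.003, 0.001, 0.11, 0], [-0.003, 0.001, 0.165, 0], [-0.003, 0.001, 0.195, 0], [-0.003, 0.001, 0.207, 0], [-0.003, 0.001, 0.208, 0], [-0.003, 0.001, 0.208, 0]]]}}

```text
clock: 33.92
tool_pos: [0.4631, 0.3628, -0.0087]
tool_rot: [[-0.18, 0.984, 0.002], [0.984, 0.18, 0.002], [0.001, 0.003, -1.0]]
contact_force: [-0.8, -0.0, 0.2]
gripper_width: 0.997
grasp_force: 0.0
```

>>> {"api": "apply_moves", "payload": {"commands": [[[0, 0, 0, 0], [0, 0, 0, 0], [0, 0, 0, 0], [0, 0, 0, 0], [0, 0, -0.005, 0], [0, 0, -0.03, 0], [0, 0, -0.085, 0], [0, 0, -0.115, 0]]], "gripper": 0.55}}

```text
clock: 34.92
tool_pos: [0.4625, 0.3628, 0.1073]
tool_rot: [[-0.18, 0.984, 0.002], [0.984, 0.18, 0.002], [0.001, 0.002, -1.0]]
contact_force: [0.5, -0.1, -1.1]
gripper_width: 0.646
grasp_force: 64.6
```

>>> {"api": "apply_moves", "payload": {"commands": [[[-0.03, 0.008, -0.04, 0.02], [-0.08, 0.02, -0.07, 0.05], [-0.135, 0.034, -0.07, 0.08], [-0.19, 0.048, -0.07, 0.11], [-0.245, 0.062, -0.07, 0.14], [-0.3, 0.076, -0.07, 0.16], [-0.355, 0.09, -0.07, 0.16], [-0.405, 0.1024, -0.07, 0.16]]]}}

```text
clock: 35.92
tool_pos: [0.6358, -0.0202, 0.1745]
tool_rot: [[-0.02, 1.0, -0.001], [1.0, 0.02, -0.0], [-0.0, -0.001, -1.0]]
contact_force: [0.7, -0.2, 0.0]
gripper_width: 0.641
grasp_force: 64.6
```

>>> {"api": "apply_moves", "payload": {"commands": [[[0, 0, 0, 0], [0, 0, 0, 0]]]}}

```text
clock: 36.17
tool_pos: [0.635, -0.0172, 0.1744]
tool_rot: [[-0.021, 1.0, -0.001], [1.0, 0.021, 0.001], [0.001, -0.001, -1.0]]
contact_force: [-0.1, 1.1, -1.1]
gripper_width: 0.64
grasp_force: 64.5
```

>>> {"api": "apply_moves", "payload": {"commands": [[[-0.0351, 0.0157, 0, 0], [-0.0351, 0.0157, 0.03, 0], [-0.0351, 0.0157, 0.08, 0], [-0.0351, 0.0157, 0.125, 0], [-0.0351, 0.0157, 0.15, 0], [-0.0351, 0.0157, 0.159, 0], [-0.0351, 0.0157, 0.1625, 0], [-0.0351, 0.0157, 0.1625, 0]]]}}

```text
clock: 37.17
tool_pos: [0.653, -0.0522, 0.0135]
tool_rot: [[-0.022, 1.0, 0.002], [1.0, 0.022, -0.0], [-0.0, 0.002, -1.0]]
contact_force: [0.3, -0.0, -1.5]
gripper_width: 0.644
grasp_force: 64.6
```

>>> {"api": "apply_moves", "payload": {"commands": [[[0, 0, 0, 0], [0, 0, 0, 0], [0, 0, 0, 0]]]}}

```text
clock: 37.55
tool_pos: [0.6523, -0.0528, 0.0127]
tool_rot: [[-0.021, 1.0, 0.001], [1.0, 0.021, -0.0], [-0.0, 0.001, -1.0]]
contact_force: [-0.1, -0.6, -0.8]
gripper_width: 0.639
grasp_force: 64.6
```

>>> {"api": "apply_moves", "payload": {"commands": [[[0, 0, 0.0015, 0], [0, 0, 0.0015, 0]]]}}

```text
clock: 37.8
tool_pos: [0.6523, -0.0528, 0.0112]
tool_rot: [[-0.021, 1.0, 0.0], [1.0, 0.021, -0.0], [-0.0, 0.0, -1.0]]
contact_force: [-0.3, 0.7, 2.6]
gripper_width: 0.639
grasp_force: 64.8
```

>>> {"api": "apply_moves", "payload": {"commands": [[[0, 0, 0, 0], [0, 0, 0, 0], [0, 0, 0, 0], [0, 0, 0, 0], [0, 0, -0.03, 0], [0, 0, -0.08, 0], [0, 0, -0.14, 0], [0, 0, -0.2, 0]]], "gripper": 1}}

```text
clock: 38.8
tool_pos: [0.6518, -0.0527, 0.2126]
tool_rot: [[-0.021, 1.0, -0.0], [1.0, 0.021, -0.0], [-0.0, -0.0, -1.0]]
contact_force: [1.1, -0.4, -0.1]
gripper_width: 0.996
grasp_force: 0.0
```

>>> {"api": "apply_moves", "payload": {"commands": [[[0, -0.04, -0.03, 0], [0, -0.09, -0.06, 0], [0, -0.14, -0.06, 0], [0, -0.16, -0.06, 0], [0, -0.16, -0.06, 0], [0, -0.16, -0.06, 0]]]}}

```text
clock: 39.55
tool_pos: [0.493, -0.056, 0.2709]
tool_rot: [[-0.021, 1.0, 0.001], [1.0, 0.021, 0.0], [0.0, 0.001, -1.0]]
contact_force: [0.2, -0.1, 0.6]
gripper_width: 1.0
grasp_force: 0.0
```

Run:
```python
from chk import *
M=dict(tall_centre=(.6473,.1451),middle_centre=(.6493,.0471),low_centre=(.6514,-.0509),flat_centre=(.6534,-.1489))
for t,x in M.items(): chk(t,x,.02,["scene","wrist"])
cv2.imwrite("pics/end.png",np.hstack([cv2.resize(P["scene"]["img"][200:300,150:340],(400,210)),cv2.resize(P["wrist"]["img"],(400,300))[:210]]))
```

```text
39.55 [ 0.493  -0.056   0.2709] [[-0.021, 1.0, 0.001], [1.0, 0.021, 0.0], [0.0, 0.001, -1.0]] 0.0
tall_centre scene 0.7 [ 0.6479  0.1444 -0.0058] 0.061Traceback (most recent call last):
  File "<stdin>", line 3, in <module>
  File "chk.py", line 13, in chk
    m=np.array(r["pixels"]).astype(bool); q,f=fitbox([(p,m)],x0,(d[0],d[1],z0,z0+d[2])); q[2]=(q[2]+np.pi/2)%np.pi-np.pi/2
                                              ~~~~~~^^^^^^^^^^^^^^^^^^^^^^^^^^^^^^^^^^^
  File "fit.py", line 13, in fitbox
    data.append((p,cv2.resize(m[r0:r1,c0:c1].astype(np.uint8),None,fx=S,fy=S,interpolation=cv2.INTER_NEAREST),r0,c0))
                   ~~~~~~~~~~^^^^^^^^^^^^^^^^^^^^^^^^^^^^^^^^^^^^^^^^^^^^^^^^^^^^^^^^^^^^^^^^^^^^^^^^^^^^^^^^
cv2.error: OpenCV(4.12.0) /io/opencv/modules/imgproc/src/resize.cpp:4208: error: (-215:Assertion failed) !ssize.empty() in function 'resize'
```

Run:
```python
from chk import *
M=dict(tall_centre=(.6473,.1451),middle_centre=(.6493,.0471),low_centre=(.6514,-.0509),flat_centre=(.6534,-.1489))
for t,x in M.items():
    for c in ("scene","wrist"):
        try: chk(t,x,.02,[c])
        except cv2.error: print(t,c,"cut off")
cv2.imwrite("pics/end.png",np.hstack([cv2.resize(P["scene"]["img"][200:300,150:340],(400,300)),cv2.resize(P["wrist"]["img"],(400,300))]))
```

```text
39.75 [ 0.4928 -0.0559  0.2705] [[-0.021, 1.0, -0.0], [1.0, 0.021, 0.001], [0.001, -0.0, -1.0]] 0.0
tall_centre scene 0.75 [0.6483 0.1441 0.0097] 0.046
tall_centre wrist cut off
middle_centre scene 0.81 [0.6506 0.0467 0.0261] 0.042
middle_centre wrist 0.63 [0.6507 0.048  0.0339] 0.028
low_centre scene 0.94 [ 0.6534 -0.0508 -0.0068] 0.098
low_centre wrist 0.56 [ 0.6524 -0.0496  0.0279] 0.034
flat_centre scene 0.95 [ 0.6531 -0.1483 -0.0134] 0.162
flat_centre wrist 0.81 [ 0.6542 -0.1483  0.0182] 0.254
```

View pics/end.png

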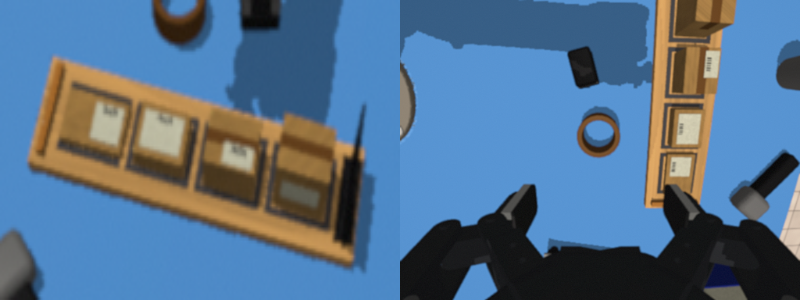

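All four parcels stand centred in their frames, tallest by the bookend and flat packet at the other end.

```bash
python3 -c "
from cell import *
print(hand_in())"
```

```text
the job is handed in; nothing more can be done
None
```

The job is handed in: all four parcels stand upright on their marks in height order, within about 3 mm of centre by the last camera check, and the scale showed no visible shift; no verdict was returned.

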